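# Tip a sample into its test cradle and press it home

## Robot

A 7-joint arm with a two-finger parallel gripper is mounted at the origin on the work surface. World frame = base frame: x ahead of the robot, y to its left, z up, the work surface at z = 0. Lengths are in m, angles in rad, forces in N, time in s.
With the tool pointing down it reaches from about 0.425 to 0.925 m from the base axis. Payload 6.8 kg.
Tool frame: the origin (TCP) lies between the finger pads; the fingertips stand 19 mm ahead of it and the grasp point (between the pads) is the TCP; z points along the fingers, y is the line along which they close (so a half turn about z gives the same grasp; the last joint's range is limited). The gripper opens to 88 mm and grips with 3 to 60 N. Pads are 20 mm wide; open, the fingers measure 115 mm over their backs; the gripper's body (75 mm by 178 mm) begins 61 mm behind the grasp point.
Start: joints at [1.219, 0.477, 0.022, 1.555, -0.011, 1.109, -0.083], TCP at [0.163, -0.655, 0.242] pointing down, gripper open.
Joint ranges: [-2.96, 2.96], [-0.34, 2.1], [-1.41, 1.46], [0.24, 2.44], [-1.37, 4.51], [0.17, 1.92], [-2.96, 2.96]. Speed limits (rad/s): [2.39, 2.39, 3.14, 3.14, 3.14, 3.14, 3.14].

## Interface

Orientations are given as a unit quaternion [w, x, y, z].
In Python, from station import * gives the robot as it stands.
- The arm moves only by the tool drive_tool, never from a script. Its arguments are lists of equal length, an entry for each row: "fingers": the gripper command: -1 is fully open, 1 is shut, values between are in proportion; "translation": the shift along the tool's x, y, z in m, a list of three; "twist": the turn about the tool's z in degrees. A call has 1 to 10 rows; each row shifts and turns the commanded pose from where the row before left it, along the tool's axes as they then stand; what a row does not reach is not made up. A row lasts 1/8 s, in which the tool goes at most 62.5 mm and 10.7 degrees, less where a joint would pass 70% of its speed; a pose out of reach is approached as far as the arm can. A call is refused whole if a number of a shift passes 0.0625 or a number of a turn 10.7, either way. A call with a gripper value outside its range is refused whole. The fingers move at their own pace and stop on an object; "newtons" is the grip in N (left out, the last holds). Time passes only in rows, so rows that do not move let the fingers close. It gives the time, the measured TCP pose, the force, the opening and the grip force at its end, in the units of the state.
- get_obs(): the state, without advancing time (a new reading comes with each control period).
- read_camera(name): name is "scene" or "top" or "wrist"; returns a dict with "img" (384x512x3 uint8, blue, green, red), "depth" (384x512 float32, m along the optical axis (not along the pixel's ray), 0 where there is no reading), "fov_y" (degrees; the focal length in pixels is half the picture's height over the tangent of half this angle, whatever the lens; pixels are square), "cx", "cy" (the principal point, pixels), "extrinsics" (4x4, takes a point from camera to world coordinates); the wrist camera has in their place "mount" (4x4, takes a point from camera to tool coordinates, whose origin is the TCP and whose axes are the flange's). Camera axes: x right, y up, looking along -z (the intrinsics and any distortion apply to the point x, -y, -z); pixel columns grow to the right and rows downward; lengths in m; the calibration is good to about 2 mm. The wrist camera is an equidistant fisheye: a pixel r from the principal point sees the ray r / f radians off the axis. A picture is of the moment at which its call begins: read the wrist's pose just before it.
- hand_in(): hands the job in; it is judged then, once.
The state is a dict: "time": time; "joint_pos": joint angles; "qd": joint speeds; "effort": joint torques, N m; "tool_pos": TCP position; "tool_rot": TCP orientation; "contact_force": force on the tool from outside, world axes, zero at the start; "wrist_torque": the same for the moment, N m; "width": finger opening in m; "gripper_force": force on a finger pad.
Only numpy, scipy, OpenCV 4.12 (cv2) and the standard library are available. Lean on these libraries where they do the work, as an engineer would, in place of code of your own. Each camera call takes 0.05 s, during which the arm holds its last target. There are 200 camera calls.

## Task

The hollow aluminium sample stands on end in the channel of its cradle: tip it over towards the red end stop by pushing near its top, without lifting it off the cradle, so that it lies in the channel with its yellow-striped face up. Then slide it along past the sprung blue side pad until it lies straight in the channel with its end squarely flush against the red stop, press it home there for a moment with about 10 N on the stop (never more than 18 N), and let go. Never push the sample itself with more than 25 N, and leave the steel disc, the indenter and the jar where they are.

Things in the scene. Friction and masses are not known exactly. Their poses are not given: they have to be found in the camera images.
- sample_centre (a point): centre of the sample, a hollow square-cut aluminium bar that stands on end: 44 mm along its own x, 50 mm along its own y, 180 mm along its own z (upwards at the start); about 0.37 to 0.63 kg. Its own x points roughly towards the stop at the start; the face on its -x side bears a yellow stripe. Its friction on the cradle is ordinary metal on metal, so it tips when pushed high up and slides when pushed low
- sample_top (a point): middle of the sample's upper end face (90 mm along its own z from the centre); this end must finish against the stop. Axes as the sample's. The pad squares only this end: the other can stay askew by up to 3 degrees in the channel's 10 mm of play unless it is brought over to the -y rail, e.g. by drifting that way while pushing on the end face
- cradle: fixed aluminium base plate 400 by 110 by 10 mm (from 185 mm behind to 215 mm ahead of this origin), origin on the bench under the channel; its x axis runs along the channel towards the stop, z up. On it two steel rails make an open channel 60 mm wide (y from -30 to +30 mm): upright for 12 mm above the plate, then flaring outwards at 45 degrees to 36 mm above the bench. The plate's top, on which the sample stands, is 10 mm above the bench
- channel_end (a point): point on the cradle's top face, mid-channel, at the foot of the stop's face; 190 mm ahead of the cradle's origin; axes as the cradle's
- stop: the red end stop, a rigid upright plate 16 mm thick, 84 mm wide and 46 mm tall across the end of the channel; origin at the foot of the face that meets the sample; x axis along the channel, away from the sample
- side_pad (a joint): travel in m of the sprung blue pad in the +y side of the channel, 0 when out; it is pushed back to about 0.004 when the sample lies between it and the other rail. Pad and lead-in ramp reach from 75 to 5 mm before the stop; its spring (600 N/m) presses the sample sideways and makes it drag: to slide the sample takes about 2 to 7 N before the pad and 5 to 15 N along it
- ref_block_centre (a point): centre of a steel reference disc, 64 mm across and 14 mm high, lying on the bench: leave alone
- indenter_centre (a point): centre of a dark stepped steel indenter, 36 mm across and 46 mm high, standing on the bench: leave alone
- gel_centre (a point): centre of a white jar with a green cap, 40 mm across and 75 mm high, standing on the bench: leave alone
Things that resemble listed ones, but are neither listed nor needed, are in the scene too. Leave any brown or orange look-alike of the part that bears sample_centre alone.

How it is judged:
On the way, in this order (a step that is already met when the one before it is completed fails the run):
1. the sample lies on its side in the channel, top end towards the stop (angle between sample_centre's own z axis and vertical above 1.5 rad and angle between sample_centre's own x axis and vertical above 3 rad and z of sample_centre in the frame of cradle below 0.037 m), for 0.2 s.
2. it is pressed against the stop with at least 6 N (contact force between sample and stop above 6 N and x of sample_top in the frame of channel_end above -0.003 m), for 0.2 s.
At the end, for the whole second after the job is handed in: the sample lies flat in the channel, striped face up (within 3.5 degrees), parallel to the channel within 2 degrees, its former top end within 2 mm of the stop, at rest and let go (x of sample_top in the frame of channel_end between -0.002 and 0.002 m and angle between the z axis of sample_centre and the x axis of cradle, either way round below 0.035 rad and angle between sample_centre's own x axis and vertical above 3.08 rad and z of sample_centre in the frame of cradle below 0.035 m and linear speed of sample below 0.01 m/s); the robot touches nothing.
It fails at once if the robot pushes the sample with more than 25 N (contact force between sample and the arm above 25 N or contact force between sample and the fingers above 25 N).
It fails at once if the sample bears on the stop with more than 18 N (contact force between sample and stop above 18 N).
It fails at once if the sample is lifted off the cradle (height (world z) of sample_centre above 0.112 m).
It fails at once if the steel disc, the indenter or the jar is moved more than 10 mm (distance of any of ref_block_centre, indenter_centre, gel_centre from where it was at the start of the episode above 0.01 m).
It also fails if it takes over 67 s, if anything falls off the work surface, if the arm or the gripper's body presses on something with over 40 N, if the wrist force passes 120 N, or if a joint passes its speed limit or range.

## Working session

There is one attempt and no reset: what is moved stays moved. The work goes in short steps, Python scripts to look and compute and a tool call to move; the robot and the scene stay as the last step left them, time stands still between calls to the robot, and variables do not carry over. Pictures are saved under pics/ and viewed, at most 10 in all, crops included, and the job is handed in when it is done.

Besides the shell and the picture viewer there is one more tool, called as name([rows], argument=value, ...), one row to a line, values as JSON. drive_tool: Moves the arm, as the interface text tells. Its arguments: {"type":"object","properties":{"fingers":{"type":"array"},"translation":{"type":"array"},"twist":{"type":"array"},"newtons":{"type":"number"}},"required":["fingers","translation","twist"]}

```bash
mkdir -p pics; ls; cat > h.py <<'E'
from station import *
import numpy as np, cv2
def cam(n):
    c=read_camera(n); c['f']=c['img'].shape[0]/2/np.tan(np.radians(c['fov_y'])/2); return c
def pts(c):
    h,w=c['depth'].shape; u,v=np.meshgrid(np.arange(w),np.arange(h)); d=c['depth']
    P=np.stack([(u-c['cx'])/c['f']*d,-(v-c['cy'])/c['f']*d,-d,np.ones_like(d)],-1)
    return (P@np.array(c['extrinsics']).T)[...,:3]
E
python3 - <<'E'
from h import *
o=get_obs(); print({k:np.round(v,3) for k,v in o.items()})
a=cam('top'); b=cam('scene')
for n,c in(('top',a),('scene',b)):
    print({k:v for k,v in c.items() if k not in('img','depth')}); cv2.imwrite(f'pics/{n}0.png',c['img']); np.savez(f'{n}0.npz',P=pts(c),img=c['img'],d=c['depth'])
E
```

```text
pics
{'time': np.float64(0.0), 'joint_pos': array([ 1.219,  0.478,  0.022,  1.556, -0.011,  1.109, -0.083]), 'qd': array([-0.001, -0.002, -0.   , -0.   ,  0.003,  0.001, -0.003]), 'effort': array([-0.0000e+00, -5.8285e+01,  1.5340e+00, -2.7261e+01, -5.4000e-02,
        1.7000e-02,  0.0000e+00]), 'tool_pos': array([ 0.163, -0.654,  0.241]), 'tool_rot': array([-0.001,  0.993,  0.122, -0.   ]), 'contact_force': array([-0.898,  0.271, -0.059]), 'wrist_torque': array([ 0.007, -0.012, -0.027]), 'gripper_force': np.float64(0.0), 'width': np.float64(0.088)}
{'fov_y': 48.28338466025908, 'cx': 255.6223479839744, 'cy': 196.1054565425406, 'extrinsics': array([[-0.01951539,  0.97739333, -0.21052655,  0.38144616],
       [-0.99980665, -0.01857041,  0.00646484,  0.02118055],
       [ 0.00240913,  0.21061201,  0.97756676,  1.09041993],
       [ 0.        ,  0.        ,  0.        ,  1.        ]]), 'f': np.float64(428.3847999434586)}
{'fov_y': 44.484089043723095, 'cx': 247.79938176000627, 'cy': 187.5870788891711, 'extrinsics': array([[-0.18966005, -0.59476772,  0.78120447,  1.36900644],
       [ 0.9817489 , -0.12628433,  0.14220182,  0.15033047],
       [ 0.01407683,  0.79391664,  0.60786365,  0.7208551 ],
       [ 0.        ,  0.        ,  0.        ,  1.        ]]), 'f': np.float64(469.49651560737215)}
```

View pics/top0.png

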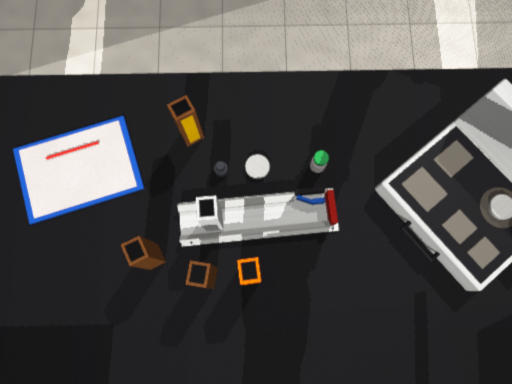

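View pics/scene0.png

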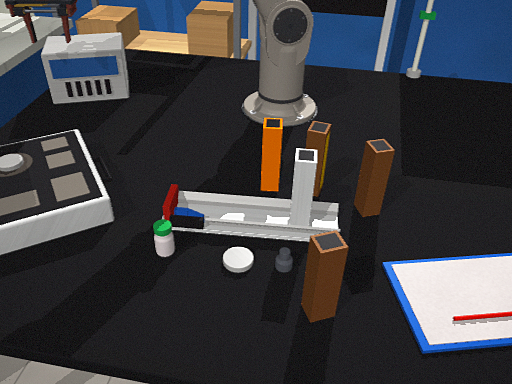

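The top view shows the sample's top at (207,207) and the red stop at (332,207), with the blue pad at (311,199). The channel runs along image right, which is world -y. The look-alikes stand around it. Next I measure.

```bash
python3 - <<'E'
from h import *
for n in('top','scene'):
    z=np.load(n+'0.npz'); P,img=z['P'],z['img']; hsv=cv2.cvtColor(img,cv2.COLOR_BGR2HSV)
    x,y,Z=P[...,0],P[...,1],P[...,2]
    reg=(x>.25)&(x<.6)&(y>-.35)&(y<.3)&(z['d']>0)
    red=reg&((hsv[...,0]<5)|(hsv[...,0]>174))&(hsv[...,1]>180)&(hsv[...,2]>60)
    blue=reg&(abs(hsv[...,0]-110)<12)&(hsv[...,1]>130)
    for nm,m in(('red',red),('blue',blue)):
        q=P[m]; print(n,nm,len(q),np.percentile(q,[2,50,98],axis=0).round(4).tolist())
    t=red&(Z>.048); q=P[t]
    if len(q): print('redtop',cv2.minAreaRect(q[:,:2].astype(np.float32)*1000),q.mean(0))
    for zl in(.04,.1,.17):
        pass
    grey=reg&(hsv[...,1]<60)
    s=grey&(Z>.18)&(Z<.2); q=P[s]; print('top face',len(q),q.mean(0).round(4),cv2.minAreaRect(q[:,:2].astype(np.float32)*1000),np.percentile(q[:,2],[5,95]))
    s=grey&(Z>.06)&(Z<.18); q=P[s]; print('sides',len(q),np.percentile(q,[2,50,98],axis=0).round(3).tolist())
    # rails tops & plate
    s=grey&(Z>.03)&(Z<.042); q=P[s]; print('rails',len(q),cv2.minAreaRect(q[:,:2].astype(np.float32)*1000))
    s=reg&(Z>.006)&(Z<.04)&(hsv[...,2]>50)&(hsv[...,1]<60)
    num,l,st,ce=cv2.connectedComponentsWithStats(s.astype(np.uint8))
    k=1+st[1:,4].argmax(); q=P[l==k]; print('cradle',len(q),cv2.minAreaRect(q[:,:2].astype(np.float32)*1000))
E
```

```text
top red 217 [[0.5361, -0.1824, 0.0321], [0.568, -0.1717, 0.0549], [0.5983, -0.1635, 0.0592]]
top blue 39 [[0.5883, -0.1575, 0.0271], [0.5938, -0.13, 0.0345], [0.5992, -0.1019, 0.0386]]
redtop ((566.4976196289062, -173.26312255859375), (65.7096939086914, 16.560901641845703), 3.876926898956299) [ 0.56678896 -0.17290126  0.05535783]
top face 899 [0.4973 0.1345 0.1862] ((449.2153625488281, 156.38882446289062), (206.32568359375, 218.76890563964844), 28.45087432861328) [0.18027047 0.19227263]
sides 554 [[0.403, -0.349, 0.062], [0.527, 0.101, 0.13], [0.597, 0.283, 0.18]]
rails 851 ((552.5847778320312, -69.24591064453125), (100.61273193359375, 561.2054443359375), 1.1381521224975586)
cradle 4919 ((559.8812866210938, 9.798355102539062), (109.86955261230469, 399.8502197265625), 4.517509460449219)
scene red 208 [[0.5384, -0.1821, 0.0178], [0.5688, -0.1685, 0.0556], [0.5985, -0.1639, 0.059]]
scene blue 52 [[0.2714, -0.1574, -0.0016], [0.4737, -0.0305, 0.0036], [0.5997, 0.2001, 0.1808]]
redtop ((567.7474975585938, -173.8798828125), (64.57077026367188, 16.48970603942871), 4.368165493011475) [ 0.56913525 -0.17259852  0.05617309]
top face 607 [0.5153 0.1457 0.1865] ((454.7860107421875, 160.6246337890625), (205.53659057617188, 221.842529296875), 26.875953674316406) [0.18049772 0.19203572]
sides 1087 [[0.428, -0.344, 0.063], [0.579, 0.122, 0.122], [0.591, 0.145, 0.18]]
rails 777 ((529.9083251953125, -70.4896240234375), (158.04244995117188, 557.81396484375), 2.3238930702209473)
cradle 3937 ((561.18701171875, 20.733840942382812), (97.1605453491211, 375.8011474609375), 3.872840166091919)
```

```bash
python3 - <<'E'
from h import *
for n in('top','scene'):
    z=np.load(n+'0.npz'); P,img=z['P'],z['img']; hsv=cv2.cvtColor(img,cv2.COLOR_BGR2HSV)
    x,y,Z=P[...,0],P[...,1],P[...,2]
    reg=(x>.45)&(x<.68)&(y>-.35)&(y<.28)&(z['d']>0)
    red=reg&((hsv[...,0]<5)|(hsv[...,0]>174))&(hsv[...,1]>180)&(hsv[...,2]>60)
    q=P[red&(Z>.05)]; print(n,'redtop',cv2.minAreaRect(q[:,:2].astype(np.float32)*1000),q.mean(0).round(4))
    grey=reg&(hsv[...,1]<60)
    k2=(x>.5)&(y>.05)&(y<.22)&(x<.66)
    q=P[grey&k2&(Z>.182)&(Z<.198)]; r=cv2.minAreaRect(q[:,:2].astype(np.float32)*1000); print('topface',len(q),q.mean(0).round(4),r, q[:,2].mean())
    q=P[grey&k2&(Z>.07)&(Z<.17)]; print('sides',len(q),cv2.minAreaRect(q[:,:2].astype(np.float32)*1000))
    s=reg&(Z>.006)&(Z<.04)&(hsv[...,2]>50)&(hsv[...,1]<60)
    l=cv2.connectedComponentsWithStats(s.astype(np.uint8)); k=1+l[2][1:,4].argmax(); q=P[l[1]==k]; print('cradle',len(q),cv2.minAreaRect(q[:,:2].astype(np.float32)*1000))
    # plate floor points
    q=P[s&(Z<.013)]; print('floor z',np.median(q[:,2]))
E
```

```text
top redtop ((574.1310424804688, -172.7454376220703), (81.01142120361328, 16.561790466308594), 3.8801443576812744) [ 0.5744 -0.1725  0.0555]
topface 490 [0.5508 0.121  0.1901] ((551.5542602539062, 121.29914093017578), (50.41531753540039, 43.9189567565918), 3.737633228302002) 0.1900602929247467
sides 192 ((541.1119384765625, 108.64158630371094), (32.69057846069336, 64.81515502929688), 51.580657958984375)
cradle 5247 ((560.486083984375, 9.86285400390625), (110.76717376708984, 399.7563171386719), 4.591283798217773)
floor z 0.00990606848618869
scene redtop ((578.8643188476562, -172.99098205566406), (86.87138366699219, 16.52028465270996), 4.464455604553223) [ 0.5824 -0.1719  0.0561]
topface 361 [0.5604 0.1218 0.19  ] ((556.0548095703125, 121.09567260742188), (56.696529388427734, 43.65276336669922), 4.074070453643799) 0.18997219389712397
sides 794 ((577.828125, 120.88797760009766), (47.01111602783203, 17.467945098876953), 78.11894226074219)
cradle 5120 ((567.7125854492188, 21.421112060546875), (106.62987518310547, 374.9849548339844), 5.1686930656433105)
floor z 0.010647527435938442
```

drive_tool([
  [0, 0, -0.05],
  [0, 0, -0.05],
  [0, 0, -0.05],
  [0, 0, 0],
  [0, 0, 0],
  [0, 0, 0],
  [0, 0, 0],
  [0, 0, 0],
  [0, 0, 0],
], fingers=[-1, -1, -1, -1, -1, -1, -1, -1, -1], twist=[-10, -10, -10, -10, -10, -10, -10, -10, 0])

```text
time: 1.23
tool_pos: [0.1627, -0.6549, 0.3911]
tool_rot: [-0.0, 0.683, 0.731, 0.0]
contact_force: [0.3, 0.6, -0.1]
width: 0.088
gripper_force: 0.0
```

```bash
python3 - <<'E'
from h import *
z=np.load('top0.npz');P=z['P'];Z=P[...,2];hsv=cv2.cvtColor(z['img'],cv2.COLOR_BGR2HSV)
m=(Z>.06)&(Z<.3)&(z['d']>0)&(P[...,1]>-.2)&(P[...,0]>.2)&(hsv[...,1]>100)
n,l,s,c=cv2.connectedComponentsWithStats(m.astype(np.uint8))
for k in range(1,n):
    if s[k,4]>30:
        q=P[l==k]; print(c[k].round(),s[k,4],np.percentile(q,[1,99],axis=0).round(3).tolist())
o=get_obs();R=cv2.Rodrigues(np.zeros(3))[0]
print(o['time'],o['tool_pos'],o['tool_rot'],o['joint_pos'].round(2))
E
```

```text
[185. 119.] 666 [[0.756, 0.151, 0.062], [0.812, 0.21, 0.183]]
[321. 158.] 169 [[0.678, -0.166, 0.07], [0.711, -0.132, 0.078]]
[142. 253.] 652 [[0.433, 0.245, 0.063], [0.495, 0.3, 0.184]]
[248. 272.] 336 [[0.391, 0.01, 0.104], [0.444, 0.055, 0.184]]
[201. 275.] 403 [[0.386, 0.114, 0.068], [0.438, 0.164, 0.184]]
1.225 [ 0.16270482 -0.65489993  0.39110356] [-3.82403216e-04  6.82842771e-01  7.30565187e-01  3.32526742e-04] [ 1.39  0.4  -0.23  1.34  0.09  1.41  1.23]
```

drive_tool([
  [0.04, 0.044, 0],
  [0.04, 0.044, 0],
  [0.04, 0.044, 0],
  [0.04, 0.044, 0],
  [0.04, 0.044, 0],
  [0.04, 0.044, 0],
  [0.04, 0.044, 0],
  [0.04, 0.044, 0],
  [0.04, 0.044, 0],
  [0.04, 0.044, 0],
], fingers=[0.55, 0.55, 0.55, 0.55, 0.55, 0.55, 0.55, 0.55, 0.55, 0.55], twist=[-0.5, 0, 0, 0, 0, 0, 0, 0, 0, 0])

```text
time: 2.48
tool_pos: [0.5718, -0.221, 0.3916]
tool_rot: [0.0, 0.681, 0.733, -0.0]
contact_force: [0.8, -1.2, 0.9]
width: 0.0198
gripper_force: 0.0
```

drive_tool([
  [0.059, 0, 0],
  [0.059, 0, 0],
  [0.059, 0, 0],
  [0.059, 0, 0],
  [0.059, 0, 0],
  [0.059, 0, 0],
  [0.059, 0, 0],
  [0, 0, 0],
  [0, 0, 0],
], fingers=[0.55, 0.55, 0.55, 0.55, 0.55, 0.55, 0.55, 0.55, 0.55], twist=[0, 0, 0, 0, 0, 0, 0, 0, 0])

```text
time: 3.6
tool_pos: [0.5388, 0.1889, 0.3914]
tool_rot: [0.0, 0.68, 0.733, -0.0]
contact_force: [0.5, -0.4, -0.2]
width: 0.0198
gripper_force: 0.0
```

drive_tool([
  [0, 0.008, 0.054],
  [0, 0, 0.054],
  [0, 0, 0.054],
  [0, 0, 0.054],
  [0, 0, 0],
  [0, 0, 0],
], fingers=[0.55, 0.55, 0.55, 0.55, 0.55, 0.55], twist=[0, 0, 0, 0, 0, 0])

```text
time: 4.35
tool_pos: [0.548, 0.1896, 0.1775]
tool_rot: [0.001, 0.68, 0.733, 0.001]
contact_force: [-0.1, -0.2, -0.3]
width: 0.02
gripper_force: 0.0
```

```bash
python3 - <<'E'
from h import *
a=cam('scene')['img'][100:260,140:400]; w=cam('wrist')['img']
cv2.imwrite('pics/1.png',np.hstack([cv2.resize(a,(440,270)),cv2.resize(w,(360,270))]))
E
```

```text
(no output)
```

View pics/1.png

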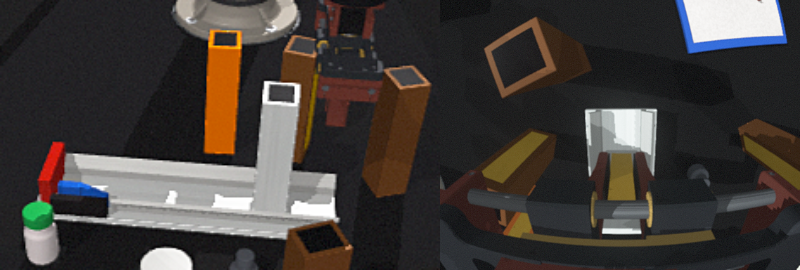

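The fingers, at about (335,105) in the left half, stand behind the upright white sample at (280,140), and the space around them is clear. I approach slowly until they touch.

drive_tool([
  [-0.01, 0, 0],
  [-0.008, 0, 0],
  [-0.006, 0, 0],
  [-0.002, 0, 0],
  [-0.002, 0, 0],
  [-0.002, 0, 0],
  [-0.002, 0, 0],
  [-0.002, 0, 0],
  [-0.002, 0, 0],
], fingers=[0.55, 0.55, 0.55, 0.55, 0.55, 0.55, 0.55, 0.55, 0.55], twist=[0, 0, 0, 0, 0, 0, 0, 0, 0])

```text
time: 5.58
tool_pos: [0.5494, 0.1543, 0.1757]
tool_rot: [-0.0, 0.679, 0.734, 0.0]
contact_force: [0.3, 0.8, 1.7]
width: 0.0203
gripper_force: 0.5
```

drive_tool([
  [-0.002, 0, 0],
  [-0.002, 0, 0],
  [-0.002, 0, 0],
  [-0.002, 0, 0],
  [0, 0, 0],
], fingers=[0.55, 0.55, 0.55, 0.55, 0.55], twist=[0, 0, 0, 0, 0])

```text
time: 6.2
tool_pos: [0.5501, 0.1459, 0.1756]
tool_rot: [0.0, 0.679, 0.734, -0.0]
contact_force: [-0.7, 0.7, -0.6]
width: 0.0198
gripper_force: 0.3
```

drive_tool([
  [-0.003, 0, 0],
  [-0.003, 0, 0],
  [-0.003, 0, 0],
  [-0.003, 0, 0],
  [-0.003, 0, 0],
  [-0.003, 0, 0],
  [-0.003, 0, 0],
  [0, 0, 0],
], fingers=[0.55, 0.55, 0.55, 0.55, 0.55, 0.55, 0.55, 0.55], twist=[0, 0, 0, 0, 0, 0, 0, 0])

```text
time: 7.2
tool_pos: [0.5517, 0.1247, 0.1756]
tool_rot: [0.0, 0.679, 0.734, -0.0]
contact_force: [-0.2, -0.1, 0.2]
width: 0.0195
gripper_force: 0.0
```

```bash
python3 - <<'E'
from h import *
c=cam('scene'); P=pts(c); hsv=cv2.cvtColor(c['img'],cv2.COLOR_BGR2HSV)
m=(hsv[...,1]<60)&(P[...,2]>.045)&(P[...,2]<.25)&(abs(P[...,0]-.57)<.05)&(P[...,1]>-.15)&(P[...,1]<.2)
for a in np.arange(.05,.2,.02):
    q=P[m&(abs(P[...,2]-a-.01)<.01)]
    if len(q): print(round(a,2),len(q),np.percentile(q[:,1],[5,50,95]).round(4))
E
```

```text
0.05 153 [0.0926 0.1138 0.1336]
0.07 151 [0.0874 0.1084 0.1283]
0.09 157 [0.0837 0.1035 0.1241]
0.11 168 [0.0787 0.0995 0.1199]
0.13 173 [0.0748 0.0955 0.1151]
0.15 176 [0.0702 0.0908 0.1112]
0.17 258 [0.0627 0.0799 0.1061]
0.19 99 [0.0755 0.0877 0.1029]
```

Tilt is about 12.5°, and the balance point is near 13.7°.

drive_tool([
  [-0.002, 0, 0],
  [-0.002, 0, 0],
  [-0.002, 0, 0],
  [0, 0, 0],
  [0, 0, 0],
  [0, 0, 0],
  [0, 0, 0],
  [0, 0, 0],
  [0, 0, 0],
  [0, 0, 0],
], fingers=[0.55, 0.55, 0.55, 0.55, 0.55, 0.55, 0.55, 0.55, 0.55, 0.55], twist=[0, 0, 0, 0, 0, 0, 0, 0, 0, 0])

```text
time: 8.5
tool_pos: [0.5522, 0.1192, 0.1757]
tool_rot: [0.0, 0.679, 0.734, -0.0]
contact_force: [-0.6, -0.3, -0.5]
width: 0.0198
gripper_force: 0.0
```

```bash
python3 - <<'E'
from h import *
c=cam('scene'); P=pts(c); hsv=cv2.cvtColor(c['img'],cv2.COLOR_BGR2HSV)
cv2.imwrite('pics/2.png',cv2.resize(c['img'][100:260,140:400],(650,400)))
m=(hsv[...,1]<60)&(P[...,2]>.045)&(P[...,2]<.25)&(abs(P[...,0]-.57)<.05)&(P[...,1]>-.15)&(P[...,1]<.2)
for a in np.arange(.05,.2,.03):
    q=P[m&(abs(P[...,2]-a-.01)<.01)]
    if len(q): print(round(a,2),len(q),np.percentile(q[:,1],[5,50,95]).round(4))
E
```

```text
0.05 661 [-0.08    0.0085  0.0901]
```

View pics/2.png

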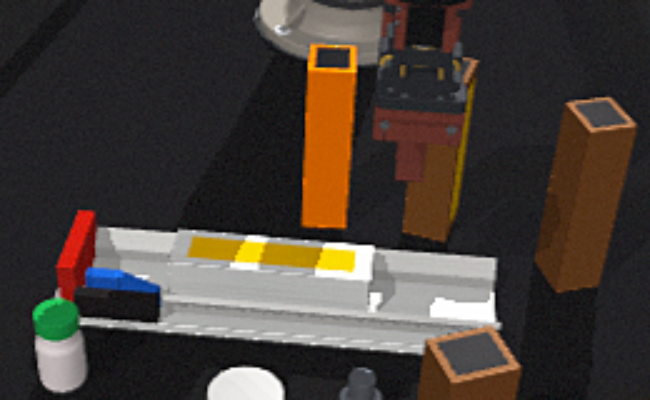

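The sample lies in the channel with its yellow-striped face up, at (275,255). Its rear end is at (372,270) in the picture, and the path along the pad to the stop at (80,245) is free. I back off, lower behind the rear end, and measure.

drive_tool([
  [0.025, 0, 0],
  [0.005, 0, 0.03],
  [0, 0, 0.04],
  [0, 0, 0.04],
  [0, 0, 0.0245],
  [0, 0, 0],
  [0, 0, 0],
], fingers=[0.55, 0.55, 0.55, 0.55, 0.55, 0.55, 0.55], twist=[0, 0, 0, 0, 0, 0, 0])

```text
time: 9.43
tool_pos: [0.5505, 0.1495, 0.0421]
tool_rot: [0.0, 0.679, 0.734, 0.001]
contact_force: [-0.1, -0.9, -0.0]
width: 0.0201
gripper_force: 0.0
```

```bash
cat >> h.py <<'E'
d=np.array([.0755,-.9971]); n=np.array([.9971,.0755]); O=np.array([.5593,.0248])
def samp():
    for nm in('top','scene'):
        c=cam(nm); P=pts(c); hsv=cv2.cvtColor(c['img'],cv2.COLOR_BGR2HSV); Z=P[...,2]
        X=(P[...,:2]-O)@d; Y=(P[...,:2]-O)@n
        m=(Z>.047)&(Z<.062)&(abs(Y)<.045)&(X>-.15)&(X<.189)&((hsv[...,1]<60)|(abs(hsv[...,0].astype(int)-25)<8))
        l=cv2.connectedComponentsWithStats(m.astype(np.uint8)); k=1+l[2][1:,4].argmax(); m=l[1]==k
        q=np.stack([X[m],Y[m]],-1).astype(np.float32)*1000; e=[]
        for a in range(int(q[:,0].min())+5,int(q[:,0].max())-5,4):
            y=q[abs(q[:,0]-a)<4,1]
            if len(y)>5: e.append((a,*np.percentile(y,[3,97])))
        e=np.array(e)
        yl=np.degrees(np.arctan(np.polyfit(e[:,0],e[:,1],1)[0])); yh=np.degrees(np.arctan(np.polyfit(e[:,0],e[:,2],1)[0]))
        print(nm,m.sum(),'x',np.percentile(q[:,0],[1,99]).round(1),'y',np.median(e[:,1:],0).round(1),'yaw',yl.round(2),yh.round(2),'z',Z[m].mean().round(4), 'rect',cv2.minAreaRect(q))
def tcp():
    o=get_obs(); p=np.array(o['tool_pos'])[:2]-O; print('t',o['time'],'tcp cradle',(p@d).round(4),(p@n).round(4),'F',(o['contact_force'][:2]@d).round(2),(o['contact_force'][:2]@n).round(2))
E
python3 -c "
from h import *
tcp();samp()"
```

```text
t 9.425 tcp cradle -0.125 0.0006 F 0.93 -0.19
top 724 x [  0.8 108.7] y [-22.   21.6] yaw -23.28 -1.12 z 0.0539 rect ((51.267852783203125, -2.019277572631836), (50.94112014770508, 117.06829071044922), 89.79776000976562)
scene 1309 x [-68.3 108.4] y [-21.4  27.4] yaw -0.45 -0.36 z 0.0542 rect ((19.941490173339844, 2.0091896057128906), (54.96133041381836, 180.09751892089844), 89.16850280761719)
```

drive_tool([
  [-0.015, 0, -0.008],
  [-0.012, 0, 0],
  [-0.008, 0, 0],
  [-0.003, 0, 0],
  [-0.003, 0, 0],
  [-0.003, 0, 0],
  [-0.003, 0, 0],
  [-0.003, 0, 0],
  [-0.003, 0, 0],
  [-0.003, 0, 0],
], fingers=[0.55, 0.55, 0.55, 0.55, 0.55, 0.55, 0.55, 0.55, 0.55, 0.55], twist=[0, 0, 0, 0, 0, 0, 0, 0, 0, 0])

```text
time: 10.78
tool_pos: [0.5542, 0.0931, 0.0491]
tool_rot: [0.0, 0.679, 0.734, -0.0]
contact_force: [0.4, 1.8, -1.8]
width: 0.0194
gripper_force: 1.1
```

drive_tool([
  [-0.003, -0.0005, 0],
  [-0.003, -0.0005, 0],
  [-0.003, -0.0005, 0],
  [-0.003, -0.0005, 0],
  [-0.003, -0.0005, 0],
  [-0.003, -0.0005, 0],
  [-0.003, -0.0005, 0],
  [-0.003, -0.0005, 0],
], fingers=[0.55, 0.55, 0.55, 0.55, 0.55, 0.55, 0.55, 0.55], twist=[0, 0, 0, 0, 0, 0, 0, 0])

```text
time: 11.78
tool_pos: [0.5521, 0.0689, 0.0492]
tool_rot: [0.0, 0.679, 0.734, 0.0]
contact_force: [-0.3, 2.4, -0.7]
width: 0.0195
gripper_force: 1.2
```

```bash
python3 -c "
from h import *
tcp();samp()"
```

```text
t 11.775 tcp cradle -0.0445 -0.0039 F -2.39 -0.11
top 281 x [ 90.8 146.1] y [-8.1 19.3] yaw -40.89 -0.26 z 0.0541 rect ((116.85995483398438, -4.436542510986328), (59.11115264892578, 50.62409591674805), 0.7294240593910217)
scene 1195 x [-29.1 145.7] y [-23.2  24.6] yaw -7.15 0.17 z 0.0543 rect ((57.84975814819336, -0.8917751312255859), (181.32298278808594, 56.41514587402344), 0.15277032554149628)
```

drive_tool([
  [-0.0025, -0.0004, 0],
  [-0.0025, -0.0004, 0],
  [-0.0025, -0.0004, 0],
  [-0.0025, -0.0004, 0],
  [-0.0025, -0.0004, 0],
  [-0.0025, -0.0004, 0],
  [-0.0025, -0.0004, 0],
  [-0.0025, -0.0004, 0],
], fingers=[0.55, 0.55, 0.55, 0.55, 0.55, 0.55, 0.55, 0.55], twist=[0, 0, 0, 0, 0, 0, 0, 0])

```text
time: 12.88
tool_pos: [0.5527, 0.0513, 0.0502]
tool_rot: [0.001, 0.678, 0.735, 0.003]
contact_force: [5.2, 7.9, -1.8]
width: 0.0197
gripper_force: 3.7
```

drive_tool([
  [-0.0025, -0.0004, 0],
  [-0.0025, -0.0004, 0],
  [-0.0025, -0.0004, 0],
  [-0.0025, -0.0004, 0],
  [-0.0025, -0.0004, 0],
  [-0.0025, -0.0004, 0],
  [0, 0, 0],
], fingers=[0.55, 0.55, 0.55, 0.55, 0.55, 0.55, 0.55], twist=[0, 0, 0, 0, 0, 0, 0])

```text
time: 13.75
tool_pos: [0.5518, 0.036, 0.0503]
tool_rot: [0.001, 0.678, 0.735, 0.003]
contact_force: [5.5, 7.6, -0.7]
width: 0.0198
gripper_force: 3.4
```

```bash
python3 -c "
from h import *
tcp();samp()"
```

```text
t 13.75 tcp cradle -0.0118 -0.0067 F -7.14 6.02
top 258 x [128.7 178.6] y [-6.7 19. ] yaw -42.01 -0.38 z 0.0544 rect ((151.66741943359375, -4.590888977050781), (54.61140060424805, 49.7296028137207), 1.2681066989898682)
scene 1181 x [  2.1 178.2] y [-24.  24.] yaw -8.07 0.2 z 0.0547 rect ((89.45439147949219, -1.0395736694335938), (181.43771362304688, 54.92366409301758), 0.09476346522569656)
```

drive_tool([
  [-0.001, 0, 0],
  [-0.001, 0, 0],
  [-0.001, 0, 0],
  [-0.001, 0, 0],
  [-0.001, 0, 0],
  [-0.001, 0, 0],
  [-0.001, 0, 0],
  [-0.001, 0, 0],
  [-0.001, 0, 0],
], fingers=[0.55, 0.55, 0.55, 0.55, 0.55, 0.55, 0.55, 0.55, 0.55], twist=[0, 0, 0, 0, 0, 0, 0, 0, 0])

```text
time: 14.98
tool_pos: [0.5524, 0.0275, 0.0503]
tool_rot: [0.001, 0.678, 0.735, 0.003]
contact_force: [3.9, 7.1, -0.5]
width: 0.02
gripper_force: 3.9
```

drive_tool([
  [-0.001, 0, 0],
  [-0.001, 0, 0],
], fingers=[0.55, 0.55], twist=[0, 0])

```text
time: 15.22
tool_pos: [0.5525, 0.0255, 0.0503]
tool_rot: [0.001, 0.678, 0.735, 0.003]
contact_force: [3.8, 8.9, 0.1]
width: 0.0198
gripper_force: 3.9
```

drive_tool([
  [-0.001, 0, 0],
  [-0.001, 0, 0],
], fingers=[0.55, 0.55], twist=[0, 0])

```text
time: 15.48
tool_pos: [0.5526, 0.0248, 0.0503]
tool_rot: [0.0, 0.678, 0.735, 0.004]
contact_force: [3.9, 11.7, -0.6]
width: 0.0196
gripper_force: 6.1
```

drive_tool([
  [-0.001, 0, 0],
  [-0.001, 0, 0],
  [0, 0, 0],
], fingers=[0.55, 0.55, 0.55], twist=[0, 0, 0])

```text
time: 15.85
tool_pos: [0.5526, 0.0248, 0.0504]
tool_rot: [-0.001, 0.677, 0.736, 0.005]
contact_force: [4.5, 14.8, -1.8]
width: 0.0198
gripper_force: 7.5
```

```bash
python3 -c "
from h import *
tcp();samp()
c=cam('scene')
cv2.imwrite('pics/3.png',cv2.resize(c['img'][150:250,140:350],(790,376),interpolation=cv2.INTER_CUBIC))"
```

```text
t 15.85 tcp cradle -0.0005 -0.0067 F -14.46 5.63
top 206 x [143.5 188.7] y [-3.1 19.5] yaw -42.18 -0.87 z 0.0545 rect ((163.93563842773438, -3.469144821166992), (49.85551071166992, 47.635719299316406), 0.15920498967170715)
scene 1170 x [ 13.6 187.7] y [-23.3  24.3] yaw -8.33 -0.18 z 0.0547 rect ((99.79244232177734, -0.8856925964355469), (178.87696838378906, 55.290279388427734), 0.7155370712280273)
```

View pics/3.png

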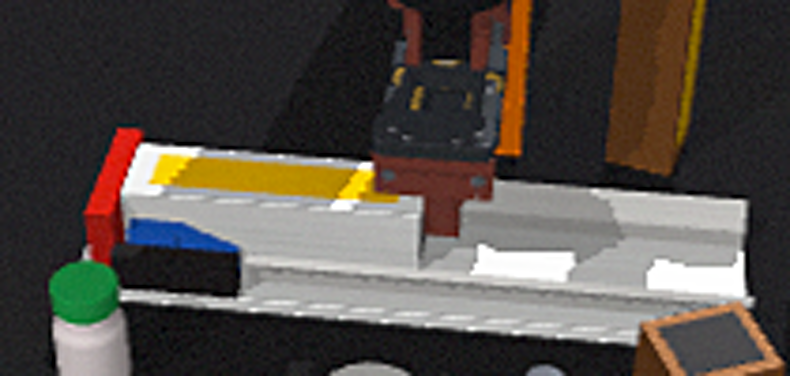

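The sample's front end is at the red stop, at about (120,180), with the blue pad pressed beside it. The fingers bear on the rear end at (430,215). I press a little harder and hold.

drive_tool([
  [-0.0008, 0, 0],
  [-0.0005, 0, 0],
  [0, 0, 0],
  [0, 0, 0],
  [0, 0, 0],
], fingers=[0.55, 0.55, 0.55, 0.55, 0.55], twist=[0, 0, 0, 0, 0])

```text
time: 16.62
tool_pos: [0.5526, 0.0248, 0.0504]
tool_rot: [-0.001, 0.677, 0.736, 0.005]
contact_force: [3.1, 18.4, -2.4]
width: 0.0201
gripper_force: 8.8
```

Pressing force is now about 18 N in total, with around 10 N of it on the stop, and it has been held. Now I release and withdraw.

drive_tool([
  [0.002, 0, 0],
  [0.002, 0, 0],
  [0.003, 0, 0],
  [0.005, 0, 0],
  [0.02, 0, 0],
  [0.03, 0, 0],
  [0.04, 0, -0.03],
  [0.02, 0, -0.05],
  [0, 0, -0.06],
  [0, 0, -0.06],
], fingers=[0.55, 0.55, 0.55, 0.55, 0.55, 0.55, 0.55, 0.55, 0.55, 0.55], twist=[0, 0, 0, 0, 0, 0, 0, 0, 0, 0])

```text
time: 17.88
tool_pos: [0.54, 0.1404, 0.2508]
tool_rot: [-0.0, 0.678, 0.735, -0.0]
contact_force: [0.2, -0.5, -0.4]
width: 0.0198
gripper_force: 0.0
```

drive_tool([
  [0.05, 0, -0.03],
  [0.05, 0, 0],
  [0.05, 0, 0],
  [0.05, 0, 0],
  [0.05, 0, 0],
  [0, 0, 0],
  [0, 0, 0],
], fingers=[0.55, 0.55, 0.55, 0.55, 0.55, 0.55, 0.55], twist=[0, 0, 0, 0, 0, 0, 0])

```text
time: 18.75
tool_pos: [0.5209, 0.3884, 0.2787]
tool_rot: [0.0, 0.679, 0.734, -0.001]
contact_force: [-0.2, 0.5, -0.4]
width: 0.0197
gripper_force: 0.0
```

```bash
python3 -c "
from h import *
tcp();samp()
c=cam('top')
cv2.imwrite('pics/4.png',cv2.resize(c['img'][170:260,160:360],(800,360),interpolation=cv2.INTER_CUBIC))"
```

```text
t 18.75 tcp cradle -0.3654 -0.0108 F -0.53 -0.15
top 1477 x [ 12.  187.4] y [-28.5  18.8] yaw 0.25 0.25 z 0.054 rect ((99.44187927246094, -4.321088790893555), (179.074951171875, 51.00345993041992), 0.2529480755329132)
scene 1290 x [ 11.7 187.2] y [-23.4  24.9] yaw 0.59 0.23 z 0.0543 rect ((99.92203521728516, 0.14678382873535156), (55.265743255615234, 178.05276489257812), 89.99479675292969)
```

View pics/4.png

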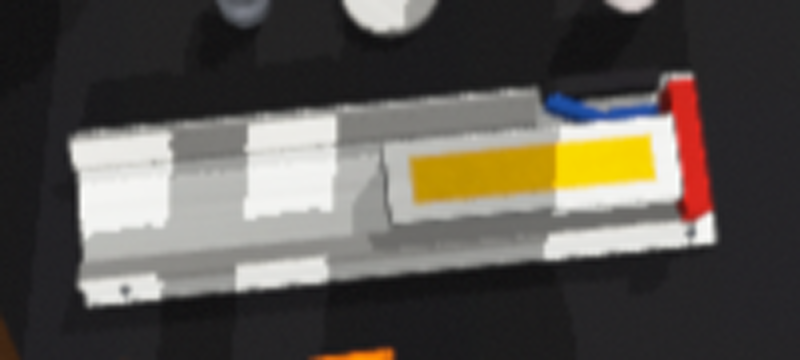

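The sample lies straight against the -y rail with its yaw at about 0.3°. Its front end touches the red stop at (685,150), and the gripper is clear.

```bash
python3 -c "
from station import *
print(hand_in())"
```

```text
the job is handed in; nothing more can be done
None
```

I tipped the sample over, slid it past the blue pad, pressed it against the red stop with an estimated 10 N and let go. It was lying stripe up and straight to about 0.3° when I handed the job in at about 19 s; no verdict came back.

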